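# Feel for the full sample box and slide it home in the freezer tray

## Robot

A 6-joint arm with a two-finger parallel gripper is mounted at the origin on the work surface. World frame = base frame: x ahead of the robot, y to its left, z up, the work surface at z = 0. Lengths are in m, angles in rad, forces in N, time in s.
With the tool pointing down it reaches from about 0.35 to 0.725 m from the base axis. Payload 6 kg.
Tool frame: the origin (TCP) lies midway between the tips of the shut fingers; the grasp point (between the pads) lies 19 mm behind it; z points along the fingers, y is the line along which they close (so a half turn about z gives the same grasp; the last joint's range is limited). The gripper opens to 85 mm and grips with 20 to 120 N. Pads are 22 mm wide; open, the fingers measure 114 mm over their backs; the gripper's body (76 mm by 85 mm) begins 54 mm behind the grasp point. The pads swing forward as they close: fully open they stand 13 mm farther back than shut.
Start: joints at [-0.908, 0.04, 0.085, 0, -1.615, -0.334], TCP at [0.194, -0.568, 0.231] pointing down, gripper open.
Joint ranges: [-2.56, 2.56], [-1.29, 2.01], [-1.08, 1.49], [-3.29, 1.98], [-2.81, -0.18], [-2.99, 2.99]. Speed limits (rad/s): [2.57, 2.57, 3.01, 3.14, 3.14, 3.14].

## Interface

Orientations are given as a unit quaternion [w, x, y, z].
In Python, from rig import sensors, viewer, order gives the robot as it stands. The module is installed in compiled form; this text tells all that it offers.
- The arm moves only by the tool arm_command, never from a script. Its argument "commands" is a list that holds one entry, the list of rows, each a list of 7 numbers: the opening, from 0 (shut) to 1 (fully open), then the shift along the tool's x, y, z in mm, then the turn, a rotation vector about the tool's x, y, z in rad. In form: [[[claw, tx, ty, tz, wx, wy, wz], ...]]. A call has 1 to 12 rows; each row is the pose to reach, as a shift and turn from the pose commanded when the call began, along the tool's axes at that moment; what a row does not reach only later rows make up. A row lasts 1/10 s, in which the tool goes at most 50 mm and 8.59 degrees, less where a joint would pass 70% of its speed; a pose out of reach is approached as far as the arm can. A call with a gripper value outside its range is refused whole. The fingers move at their own pace and stop on an object; the grip force is fixed at half the most. Time passes only in rows, so rows that repeat a pose let the fingers close. It gives the time, the measured TCP pose, the force, the opening and the grip force at its end, in the units of the state.
- sensors.get_state(): the state, without advancing time (a new reading comes with each control period).
- viewer.grab_frame(name): name is "scene" or "top" or "wrist"; returns (picture, depth): 400x640x3 uint8, red, green, blue; 400x640 float32, m along the optical axis (not along the pixel's ray), 0 where there is no reading.
- viewer.calibration(name): a dict with "fx", "fy", "cx", "cy" (pixels), "rvec" (rotation vector, rad) and "tvec" (3), from world to camera coordinates, as OpenCV has them; the wrist camera has in their place "T_tool_cam" (4x4, takes a point from camera to tool coordinates, whose origin is the TCP and whose axes are the flange's). Camera axes: x right, y down, z forward; pixel columns grow to the right and rows downward; lengths in m; the calibration is good to about 2 mm. The wrist camera is an equidistant fisheye: a pixel r from the principal point sees the ray r / f radians off the axis. A picture is of the moment at which its call begins: read the wrist's pose just before it. calibration takes no time and is no camera call.
- order.sign_off(): hands the job in; it is judged then, once.
The state is a dict: "t": time; "joints": joint angles; "dq": joint speeds; "tau": joint torques, N m; "position": TCP position; "ee_rot": TCP orientation; "ft_force": force on the tool from outside, world axes, zero at the start; "wrist_torque": the same for the moment, N m; "finger_gap": finger opening in m; "gripper_force": force on a finger pad.
Only numpy, scipy, OpenCV 4.12 (cv2) and the standard library are available. Lean on these libraries where they do the work, as an engineer would, in place of code of your own. Each camera call takes 0.05 s, during which the arm holds its last target. There are 200 camera calls.

## Task

Two of the three white sample boxes standing loose on the bench are empty and one, which looks just the same, is full of glass vials: nudge them to feel which is the heavy one. Slide the full box flat along the bench into the empty bay of the steel freezer tray, and gently home until it meets the tray's back stop. Leave the two empty boxes within a few centimetres of where they stand, and do not disturb the other things on the bench.

Things in the scene. Friction and masses are not known exactly. Their poses are not given: they have to be found in the camera images.
- box_a: closed white cardboard sample box, 90 mm square, 50 mm high (lid 90 mm square over the upper 30 mm, base 87 mm below it; the lid stays on); origin at the centre of its underside, x and y square to its sides, z up. Too wide to grip: push it low on a side. One of box_a, box_b, box_c, each time another, is full (0.55 to 0.8 kg); the other two weigh 0.1 kg and look the same
- box_b: same as box_a. The full box takes about 3 to 7 N to slide along the bench, an empty one under 1 N
- box_c: same as box_a; the three stand in a row across the bench between robot and tray, turned a little
- tray: fixed steel tray with three bays, open towards the robot. Origin on the bench at the home position in its middle bay; x into the bays (away from the robot), y across. Bays 101 mm wide, pitch 104 mm, parted by 3 mm dividers 36 mm high with 6 mm rolled front edges (98 mm clear) at x = -50 mm; back stop 36 mm high, face at x = +45 mm. Floor 0.5 mm high, bevelled lip from x = -78 mm: no obstacle
- bay: the empty bay of the three (a sheet of paper lies in it; the other two hold fixed stored boxes like box_a). Origin on the bench where the centre of a box lies when it is home against the back stop, central between the dividers; x into the bay, y across it, parallel to the tray
- amber_bottle: brown glass bottle, 42 mm across, 105 mm high, standing between two loose boxes; origin at the centre of its underside
- dropper: white plastic bottle, 38 mm across, 85 mm high, standing between two loose boxes; origin at the centre of its underside
- dishes: stack of three small culture dishes, 35 mm across, 38 mm high; origin at the centre of its underside
- jar: small glass jar with a white lid, 34 mm across, 45 mm high; origin at the centre of its underside
- cap: orange tube cap lying flat, 35 mm across, 13 mm high; origin at the centre of its underside
- tape_roll: roll of yellow tape lying flat, 90 mm across, 19 mm high; origin at the centre of its underside
- beaker: small clear beaker, 52 mm across the rim, 65 mm high; origin at the centre of its underside
Mind the look-alikes: they are no part of the job. Leave any green or yellow look-alike of the box_c alone.

How it is judged:
By the outcome, as a careful person would: the job done as asked, in the order asked, and still so for the second after the job is handed in, with the robot touching nothing.
It also fails if it takes over 69 s, if anything falls off the work surface, if the arm or the gripper's body presses on something with over 40 N, if the wrist force passes 120 N, or if a joint passes its speed limit or range.

## Working session

There is one attempt and no reset: what is moved stays moved. The work goes in short steps, Python scripts to look and compute and a tool call to move; the robot and the scene stay as the last step left them, time stands still between calls to the robot, and variables do not carry over. Pictures are saved under pics/ and viewed, at most 10 in all, crops included, and the job is handed in when it is done.

Besides the shell and the picture viewer there is one more tool, called after "Emit:" as name(argument=value, ...) on one line, values as JSON. arm_command: Moves the arm, as the interface text tells. Its arguments: {"type":"object","properties":{"commands":{"type":"array"}},"required":["commands"]}

```bash
mkdir -p pics
cat > h.py <<'E'
import numpy as np, cv2
from rig import sensors, viewer, order
def grab(n,tag):
    p,d=viewer.grab_frame(n); cv2.imwrite(f'pics/{tag}.png',p[:,:,::-1]); np.savez(f'pics/{tag}.npz',p=p,d=d); return p,d
def world(n,d):
    c=viewer.calibration(n); R=cv2.Rodrigues(np.array(c['rvec'],float))[0]; t=np.array(c['tvec'],float).ravel()
    v,u=np.mgrid[:400,:640]
    P=np.stack([(u-c['cx'])/c['fx']*d,(v-c['cy'])/c['fy']*d,d],-1)
    return (P-t)@R
E
python3 - <<'E'
from h import *
s=sensors.get_state(); print({k:np.round(v,3) for k,v in s.items()})
for n in('top','scene'):
    grab(n,n+'1'); c=viewer.calibration(n); print(n,c)
a=cv2.imread('pics/top1.png');b=cv2.imread('pics/scene1.png')
E
```

```text
{'t': np.float64(0.0), 'joints': array([-0.908,  0.041,  0.084, -0.   , -1.615, -0.334]), 'dq': array([ 0.   ,  0.001, -0.001, -0.001, -0.001, -0.   ]), 'tau': array([-0.0000e+00, -3.6820e+01,  3.4742e+01,  6.9330e+00, -5.0000e-03,
        0.0000e+00]), 'position': array([ 0.194, -0.568,  0.23 ]), 'ee_rot': array([-0.   , -0.164,  0.987,  0.001]), 'ft_force': array([-0.034, -0.632, -0.396]), 'wrist_torque': array([ 0.047, -0.069, -0.016]), 'gripper_force': np.float64(0.0), 'finger_gap': np.float64(0.085)}
top {'fx': 514.1327864056045, 'fy': 514.1327864056045, 'cx': 323.2880716748085, 'cy': 199.20400239576858, 'rvec': array([ 2.2140826 , -2.16896152,  0.07304148]), 'tvec': array([-0.00969775,  0.48756741,  1.48885591])}
scene {'fx': 412.7112512383876, 'fy': 412.7112512383876, 'cx': 317.4152797654134, 'cy': 198.90062758634403, 'rvec': array([ 0.87781934,  2.6523627 , -0.92418002]), 'tvec': array([ 0.42032115, -0.20329878,  1.35649621])}
```

View pics/top1.png

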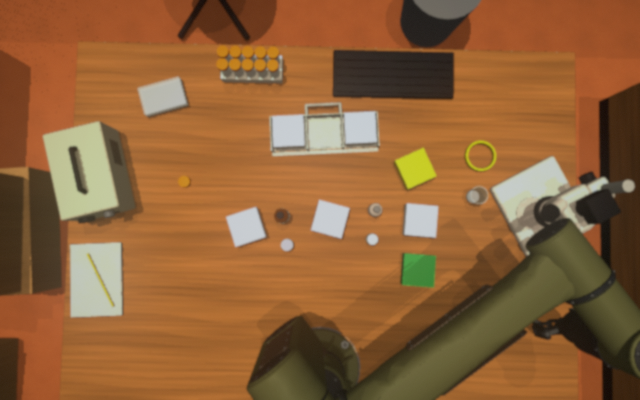

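View pics/scene1.png

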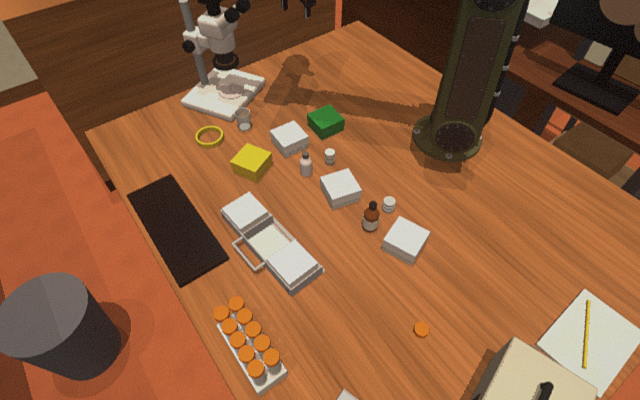

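Top view: three loose white boxes at (246,227), (330,219) and (421,220). The look-alikes are yellow at (415,168) and green at (419,270), plus the two stored boxes in the tray and a grey box at (162,96). The middle bay at (325,133) is empty. The amber bottle (282,216) and dish stack or jar (287,245) stand between the left and middle boxes. The dropper (376,210) and another small item (373,239) stand between the middle and right ones.

Run:
```python
from h import *
f=np.load('pics/top1.npz'); d=f['d'];p=f['p']; W=world('top',d)
def rep(name,u,v,r,lo,hi):
    m=np.zeros((400,640),np.uint8); m[v-r:v+r,u-r:u+r]=1
    m&=((W[...,2]>lo)&(W[...,2]<hi)&(d>0)).astype(np.uint8)
    n,l,st,_=cv2.connectedComponentsWithStats(m)
    k=1+np.argmax(st[1:,4]); q=W[l==k]
    rr=cv2.minAreaRect((q[:,:2]*1000).astype(np.float32))
    print(name,len(q),'z',np.round(np.median(q[:,2]),4),'rect c',np.round(rr[0],1),'sz',np.round(rr[1],1),'ang',round(rr[2],1),'mean',np.round(q[:,:2].mean(0)*1000,1))
for a in [('L',246,227,26),('M',330,219,26),('R',421,220,26),('yel',415,168,26),('grn',419,270,24),('stL',288,132,22),('stR',361,128,22)]: rep(*a,0.035,0.065)
rep('amber',282,216,12,.03,.15);rep('drop',376,210,10,.03,.15);rep('i1',287,245,9,.02,.15);rep('i2',373,239,9,.02,.15);rep('beaker',477,196,14,.02,.15);rep('tape',481,155,20,.01,.05)
print('bay floor',W[125:145,315:335,2].mean(),'bench',[round(float(W[v,u,2]),4) for u,v in [(200,220),(330,300),(330,180),(450,250)]])
for u in range(268,384,4): print(u,np.round(W[128,u]*1000).astype(int),end=';')
g=p[90:260,200:460,::-1]; cv2.imwrite('pics/crop1.png',cv2.resize(g,None,fx=3,fy=3,interpolation=cv2.INTER_CUBIC))
```

```text
L 1018 z 0.0506 rect c [402.4 220.4] sz [90.2 91.3] ang 19.6 mean [402.6 219.5]
M 994 z 0.0506 rect c [429.5 -19.9] sz [90.  89.8] ang 75.9 mean [429.4 -19.7]
R 1023 z 0.0508 rect c [ 431.1 -280.1] sz [93.1 90. ] ang 86.1 mean [ 431.1 -278.4]
yel 1008 z 0.0507 rect c [ 580.3 -261.9] sz [90.4 92.5] ang 25.2 mean [ 579.5 -261.3]
grn 1037 z 0.0505 rect c [ 289.2 -274.9] sz [91.9 90.3] ang 86.5 mean [ 289.2 -273.8]
stL 1008 z 0.0511 rect c [681.4 103.1] sz [92.  95.8] ang 4.1 mean [679.9 105.6]
stR 1017 z 0.0511 rect c [695.1 -97.4] sz [ 93.3 111. ] ang 2.5 mean [ 694.5 -100.8]
amber 184 z 0.0738 rect c [434.7 118.4] sz [39.2 40.9] ang 1.4 mean [435.2 116.6]
drop 143 z 0.0598 rect c [ 459.1 -147.8] sz [35.7 36. ] ang 27.8 mean [ 458.1 -146.3]
i1 115 z 0.0383 rect c [354.1 103.2] sz [31.4 32.1] ang 0.7 mean [353.5 102.6]
i2 101 z 0.0447 rect c [ 374.9 -140.7] sz [28.5 30. ] ang 0.6 mean [ 374.5 -141.1]
beaker 202 z 0.0516 rect c [ 506.1 -440.4] sz [49.9 51. ] ang 51.0 mean [ 506.8 -443.5]
tape 256 z 0.0192 rect c [ 625.2 -459. ] sz [89.2 87.7] ang 26.2 mean [ 626.6 -459.4]
bay floor 0.0022429996864755703 bench [-0.0017, -0.0033, 0.004, -0.0026]
268 [698 169  -1];272 [698 158  -2];276 [688 141  51];280 [687 129  55];284 [689 118  50];288 [689 106  51];292 [689  95  51];296 [690  83  47];300 [689  72  54];304 [700  62   1];308 [701  50  -2];312 [700  38   0];316 [700  26   2];320 [701  14   2];324 [702   3  -3];328 [701  -9   2];332 [702 -21   0];336 [702 -33  -1];340 [702 -45   4];344 [701 -57   6];348 [693 -67  47];352 [692 -78  52];356 [693 -89  53];360 [ 692 -101   55];364 [ 694 -113   50];368 [ 692 -124   57];372 [ 695 -136   43];376 [ 702 -151   12];380 [ 704 -164    3];
```

View pics/crop1.png

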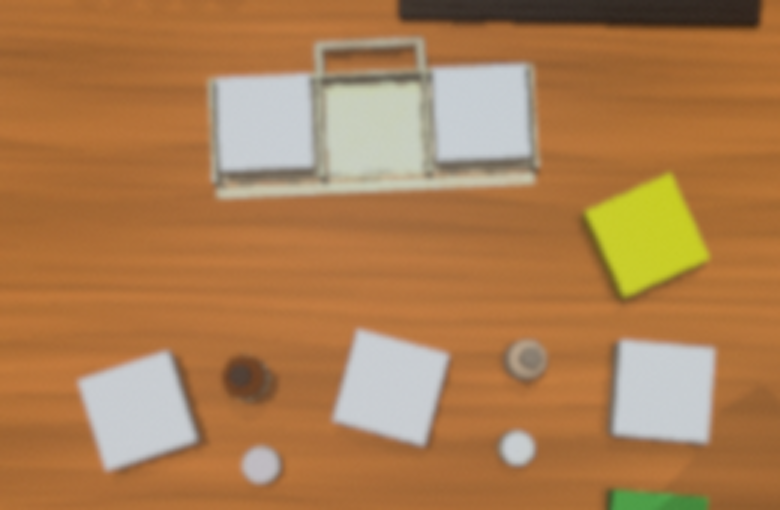

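The crop confirms that the three plain white boxes standing loose between the bottles are box_a, box_b and box_c. The yellow and green ones and the two stored in the tray are not candidates. The empty bay is at crop (373,128). Next I'll get the tray pose from the stored boxes' corners and the lip, and write a row helper.

```bash
cat >> h.py <<'E'
from scipy.spatial.transform import Rotation as Ro
def Rt(phi,tilt=0):  # phi push yaw deg, tool x = -push dir; tilt: tip leads
    p=np.radians(phi); u=np.array([np.cos(p),np.sin(p),0]); z=np.array([0,0,-1.]); t=np.radians(tilt)
    Z=z*np.cos(t)+u*np.sin(t); X=-u*np.cos(t)+z*np.sin(t); return np.column_stack([X,np.cross(Z,X),Z])
def plan(way,start=None):
    """way: list of (x,y,z mm, phi, tilt, claw, n rows). prints rows"""
    s=sensors.get_state(); q=s['ee_rot']; R0=Ro.from_quat([q[1],q[2],q[3],q[0]]); p0=np.array(s['position'])*1000
    if start is not None: p0=np.array(start[:3],float); R0=Ro.from_matrix(Rt(*start[3:5]))
    pc=p0; Rc=R0; rows=[]
    for x,y,z,phi,tl,cl,n in way:
        pt=np.array([x,y,z],float); R1=Ro.from_matrix(Rt(phi,tl)); dr=(Rc.inv()*R1).as_rotvec()
        for i in range(1,n+1):
            p=pc+(pt-pc)*i/n; R=Rc*Ro.from_rotvec(dr*i/n)
            rows.append([cl]+[round(float(v),1) for v in R0.inv().apply(p-p0)]+[round(float(v),3) for v in (R0.inv()*R).as_rotvec()])
        print('seg step mm',round(np.linalg.norm(pt-pc)/n,1),'deg',round(np.degrees(np.linalg.norm(dr))/n,1))
        pc=pt;Rc=R1
    print(len(rows)); print('[[',',\n'.join(map(str,rows)),']]',sep='')
E
python3 - <<'E'
from h import *
c=viewer.calibration('top'); R=cv2.Rodrigues(c['rvec'])[0]; t=c['tvec']
def px(cu,cv,z):
    u=(cu+.5)/3-.5+200; v=(cv+.5)/3-.5+90
    r=R.T@np.array([(u-c['cx'])/c['fx'],(v-c['cy'])/c['fy'],1]); o=-R.T@t; return (o+r*(z-o[2])/r[2])[:2]*1000
L=np.array([px(*a,.0505) for a in [(215,80),(313,75),(315,168),(219,174)]]); Rr=np.array([px(*a,.0505) for a in [(432,68),(528,64),(531,158),(436,164)]])
print(L.round(),L.mean(0),Rr.round(),Rr.mean(0)); d=L.mean(0)-Rr.mean(0); print('pitch',np.linalg.norm(d),'yaw',np.degrees(np.arctan2(-d[0],d[1])),'home',(L.mean(0)+Rr.mean(0))/2)
print('lip',px(217,196,0),px(536,184,0))
print(viewer.calibration('wrist'))
plan([(240,-500,150,-20,0,.5,3),(370,-276.5,120,-4,0,.5,7)])
E
```

```text
[[722. 155.]
 [729.  61.]
 [639.  57.]
 [631. 149.]] [679.96109607 105.5955002 ] [[ 738.  -53.]
 [ 744. -146.]
 [ 653. -150.]
 [ 645.  -59.]] [ 694.83868444 -101.84831881]
pitch 207.97663493561487 yaw 4.1021517209715945 home [687.39989026   1.87359069]
lip [616.96817579 155.26256344] [ 635.63403701 -160.45923952]
{'fx': 309.70691628693146, 'fy': 309.70691628693146, 'cx': 322.7478092563473, 'cy': 200.6519203050059, 'T_tool_cam': array([[-9.91298075e-04, -9.47296140e-01, -3.20357677e-01,
         8.20751036e-02],
       [ 9.99999508e-01, -9.24202019e-04, -3.61485272e-04,
        -2.91545158e-04],
       [ 4.63583912e-05, -3.20357877e-01,  9.47296589e-01,
        -1.43758781e-01],
       [ 0.00000000e+00,  0.00000000e+00,  0.00000000e+00,
         1.00000000e+00]])}
seg step mm 38.2 deg 12.9
seg step mm 37.2 deg 2.3
10
[[[0.5, -21.9, 16.3, 26.8, 0.0, -0.0, 0.226],
[0.5, -43.8, 32.6, 53.6, 0.001, -0.0, 0.452],
[0.5, -65.6, 48.9, 80.4, 0.001, -0.001, 0.678],
[0.5, -93.5, 73.1, 84.8, 0.001, -0.001, 0.638],
[0.5, -121.4, 97.3, 89.1, 0.001, -0.001, 0.598],
[0.5, -149.3, 121.5, 93.4, 0.002, -0.001, 0.558],
[0.5, -177.2, 145.7, 97.7, 0.002, -0.001, 0.518],
[0.5, -205.1, 169.9, 102.0, 0.002, -0.001, 0.478],
[0.5, -233.0, 194.2, 106.4, 0.002, -0.0, 0.439],
[0.5, -260.8, 218.4, 110.7, 0.002, -0.0, 0.399]]]
```

Emit:
arm_command(commands=[[[0.5,-32,27,14,0,0,0.05],[0.5,-65,54,28,0,0,0.1],[0.5,-98,82,42,0,0,0.15],[0.5,-130,110,55,0,0,0.2],[0.5,-163,138,69,0,0,0.25],[0.5,-196,165,83,0,0,0.3],[0.5,-228,192,97,0,0,0.35],[0.5,-255,215,110,0,0,0.4],[0.5,-255,215,110,0,0,0.4]]])

```text
t: 1.0
position: [0.3663, -0.2786, 0.1189]
ee_rot: [-0.001, 0.034, 0.999, 0.001]
ft_force: [-0.4, -0.2, -0.9]
finger_gap: 0.0427
gripper_force: 0.0
```

Run:
```python
from h import *
s=sensors.get_state(); print(s['t'],np.round(s['position'],4),s['finger_gap'],np.round(s['ft_force'],2),np.round(s['joints'],2))
plan([(363,-274.5,60,-4,8,.5,2),(363,-274.5,12,-4,8,.5,2),(363,-274.5,12,-4,8,.5,1)])
```

```text
1.0 [ 0.3663 -0.2786  0.1189] 0.04268968235870949 [-0.4  -0.16 -0.87] [-0.21 -0.33 -0.45 -0.   -1.45 -1.43]
seg step mm 29.6 deg 4.1
seg step mm 24.0 deg 0.0
seg step mm 0.0 deg 0.0
5
[[[0.5, 1.7, 1.9, 29.5, 0.001, -0.071, 0.001],
[0.5, 3.4, 3.7, 58.9, 0.002, -0.142, 0.002],
[0.5, 3.4, 3.7, 82.9, 0.002, -0.142, 0.002],
[0.5, 3.3, 3.6, 106.9, 0.002, -0.142, 0.002],
[0.5, 3.3, 3.6, 106.9, 0.002, -0.142, 0.002]]]
```

Emit:
arm_command(commands=[[[0.5,2,2,30,0,-0.07,0],[0.5,3,4,60,0,-0.14,0],[0.5,3,4,84,0,-0.14,0],[0.5,3,4,106,0,-0.14,0],[0.5,3,4,106,0,-0.14,0],[0.5,3,4,106,0,-0.14,0]]])

```text
t: 1.6
position: [0.3628, -0.2782, 0.0159]
ee_rot: [0.07, 0.036, 0.997, -0.003]
ft_force: [0.3, -0.6, 1.2]
finger_gap: 0.0427
gripper_force: 0.0
```

Run:
```python
from h import *
s=sensors.get_state(); print(s['t'],np.round(s['position'],4),s['finger_gap'],np.round(s['ft_force'],2))
w,_=grab('wrist','w1')
plan([(374,-275.3,12,-4,8,.5,4),(384,-276,12,-4,8,.5,4)])
```

```text
1.6 [ 0.3628 -0.2782  0.0159] 0.04270974671722763 [ 0.3  -0.62  1.2 ]
seg step mm 3.0 deg 0.0
seg step mm 2.5 deg 0.0
8
[[[0.5, -2.4, 1.0, 1.5, -0.0, 0.0, -0.0],
[0.5, -4.8, 1.9, 3.0, -0.001, 0.001, -0.001],
[0.5, -7.2, 2.9, 4.5, -0.001, 0.001, -0.001],
[0.5, -9.5, 3.8, 6.0, -0.001, 0.001, -0.001],
[0.5, -12.0, 3.8, 6.4, -0.001, 0.001, -0.001],
[0.5, -14.5, 3.8, 6.7, -0.001, 0.001, -0.001],
[0.5, -17.0, 3.8, 7.1, -0.001, 0.001, -0.001],
[0.5, -19.5, 3.8, 7.5, -0.001, 0.001, -0.001]]]
```

View pics/w1.png

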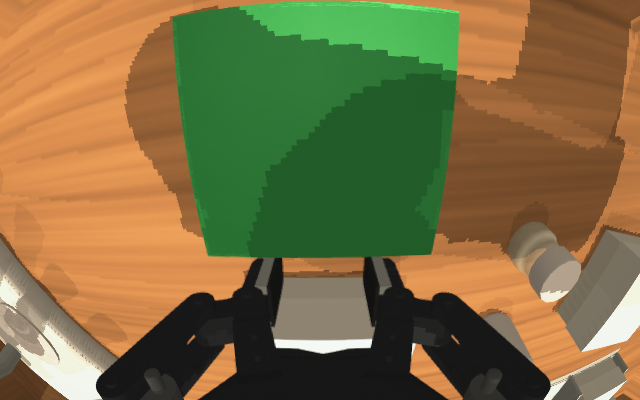

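The wrist view shows the fingers (260,280)/(378,280) standing clear in the gap between the green box (320,130) and the white box's near face (325,300). Now I'll nudge it.

Emit:
arm_command(commands=[[[0.5,-3,0,3,0,0,0],[0.5,-6,0,4,0,0,0],[0.5,-9,0,4.5,0,0,0],[0.5,-12,0,5,0,0,0],[0.5,-15,0,5.5,0,0,0],[0.5,-18,0,6,0,0,0],[0.5,-21,0,6,0,0,0]]])

```text
t: 2.35
position: [0.3847, -0.2793, 0.0121]
ee_rot: [0.07, 0.036, 0.997, -0.002]
ft_force: [-0.4, -0.3, 0.3]
finger_gap: 0.0429
gripper_force: 0.2
```

Run:
```python
from h import *
s=sensors.get_state(); print(s['t'],np.round(s['position'],4),np.round(s['ft_force'],2))
p,d=grab('top','top2'); W=world('top',d)
for n,u,v in [('R',421,220)]:
    m=np.zeros((400,640),bool); m[190:250,395:450]=1; m&=(W[...,2]>.035)&(W[...,2]<.065)&(p.min(2)>120); q=W[m]; print(len(q),q[:,:2].mean(0)*1000)
print(sensors.get_state()['ft_force'])
```

```text
2.35 [ 0.3847 -0.2793  0.0121] [-0.38 -0.31  0.34]
928 [ 444.02894928 -278.83521229]
[ 0.3946178  -0.50276816 -1.20176103]
```

R slid about 10 mm with the force only changing about 0.7 N, so it is empty. Next is the middle box.

Run:
```python
from h import *
plan([(373,-278,25,-4,8,.5,1),(370,-278,75,-4,8,.5,1),(370,-205,110,-7,8,.5,2),(364,-75,110,-12,8,.5,3),(363.4,-3.2,75,-14,8,.5,2),(363.4,-3.2,12,-14,8,.5,2)])
```

```text
seg step mm 17.6 deg 0.1
seg step mm 50.1 deg 0.0
seg step mm 40.5 deg 1.5
seg step mm 43.4 deg 1.7
seg step mm 39.9 deg 1.0
seg step mm 31.5 deg 0.0
11
[[[0.5, 10.2, 0.5, -14.3, -0.0, 0.0, -0.001],
[0.5, 6.2, 0.3, -64.2, -0.0, 0.0, -0.001],
[0.5, 6.3, 36.7, -81.9, 0.004, 0.0, 0.025],
[0.5, 6.5, 73.1, -99.6, 0.007, 0.0, 0.051],
[0.5, 11.5, 116.2, -100.3, 0.011, 0.0, 0.079],
[0.5, 16.5, 159.3, -101.0, 0.015, 0.0, 0.108],
[0.5, 21.5, 202.3, -101.7, 0.019, 0.0, 0.137],
[0.5, 26.8, 238.1, -84.8, 0.022, 0.0, 0.154],
[0.5, 32.0, 273.9, -67.9, 0.024, 0.0, 0.172],
[0.5, 36.4, 273.9, -36.7, 0.024, 0.0, 0.172],
[0.5, 40.8, 273.9, -5.5, 0.024, 0.0, 0.172]]]
```

Emit:
arm_command(commands=[[[0.5,10,0,-14,0,0,0],[0.5,6,0,-62,0,0,0],[0.5,6,37,-82,0.004,0,0.025],[0.5,6.5,73,-100,0.007,0,0.05],[0.5,11.5,116,-100,0.011,0,0.08],[0.5,16.5,159,-101,0.015,0,0.108],[0.5,21.5,202,-102,0.019,0,0.137],[0.5,27,238,-85,0.022,0,0.154],[0.5,32,274,-68,0.024,0,0.172],[0.5,36.5,274,-37,0.024,0,0.172],[0.5,41,274,-6,0.024,0,0.172],[0.5,41,274,-6,0.024,0,0.172]]])

```text
t: 3.6
position: [0.3605, -0.0035, 0.0085]
ee_rot: [0.067, 0.121, 0.99, -0.01]
ft_force: [-0.2, -0.0, -0.4]
finger_gap: 0.0426
gripper_force: 0.0
```

Run:
```python
from h import *
s=sensors.get_state(); print(s['t'],np.round(s['position'],4),np.round(s['ft_force'],2),Ro.from_quat(np.array(s['ee_rot'])[[1,2,3,0]]).as_matrix().round(3))
plan([(363.4+.97*22,-3.2-.242*22,12,-14,8,.5,7)])
```

```text
3.6 [ 0.3605 -0.0035  0.0085] [-0.17 -0.01 -0.39] [[-0.962  0.241  0.13 ]
 [ 0.239  0.97  -0.036]
 [-0.134 -0.003 -0.991]]
seg step mm 3.6 deg 0.0
7
[[[0.5, -3.6, 0.1, -0.0, -0.0, -0.001, 0.0],
[0.5, -7.1, 0.3, -0.0, -0.001, -0.001, 0.0],
[0.5, -10.7, 0.4, -0.1, -0.001, -0.002, 0.001],
[0.5, -14.3, 0.6, -0.1, -0.002, -0.003, 0.001],
[0.5, -17.8, 0.7, -0.1, -0.002, -0.003, 0.001],
[0.5, -21.4, 0.8, -0.1, -0.003, -0.004, 0.001],
[0.5, -25.0, 1.0, -0.2, -0.003, -0.005, 0.001]]]
```

Emit:
arm_command(commands=[[[0.5,-4,0,0,0,0,0],[0.5,-8,0,0,0,0,0],[0.5,-12,0,0,0,0,0],[0.5,-15,0,0,0,0,0],[0.5,-18,0,0,0,0,0],[0.5,-21,0,0,0,0,0],[0.5,-24,0,0,0,0,0]]])

```text
t: 4.3
position: [0.3856, -0.0091, 0.0161]
ee_rot: [0.069, 0.122, 0.99, -0.008]
ft_force: [-5.1, 1.3, 1.3]
finger_gap: 0.0426
gripper_force: 2.3
```

Run:
```python
from h import *
s=sensors.get_state(); print(s['t'],np.round(s['position'],4),np.round(s['ft_force'],2))
p,d=grab('top','top3'); W=world('top',d)
m=np.zeros((400,640),bool); m[190:245,305:358]=1; m&=(W[...,2]>.035)&(W[...,2]<.065)&(p.min(2)>120); q=W[m]; print(len(q),q[:,:2].mean(0)*1000)
print(sensors.get_state()['ft_force'])
```

```text
4.3 [ 0.3856 -0.0091  0.0161] [-5.11  1.29  1.27]
940 [441.63899483 -23.34022675]
[-2.68461456  1.37037146 -0.35611487]
```

The middle box answers with about 5 N, so it is the full one. I'll push it along a two-arc steering path into line with the bay.

```bash
cat >> h.py <<'E'
def arc(x,y,phi,segs,ds=6.,off=56.5,z=7,tilt=8,cl=.5,lat=0.):
    """box-centre unicycle path; segs: (arc length mm, heading change deg)"""
    out=[];
    for L,dp in segs:
        n=max(1,round(L/ds))
        for i in range(n):
            m=np.radians(phi+dp/n/2); x+=L/n*np.cos(m); y+=L/n*np.sin(m); phi+=dp/n
            f=np.radians(phi); out.append((x-off*np.cos(f)-lat*np.sin(f),y-off*np.sin(f)+lat*np.cos(f),z,phi,tilt,cl,1,(x,y)))
    return out
E
python3 - <<'E'
from h import *
import io,contextlib
f=np.load('pics/top3.npz');p=f['p'];W=world('top',f['d'])
m=np.zeros((400,640),bool); m[185:250,300:362]=1; m&=(W[...,2]>.035)&(W[...,2]<.065)&(p.min(2)>120); q=W[m][:,:2]*1000
for ang in np.arange(-18,-9,1):   # far edge & sides at given heading
    a=np.radians(ang); u=q@[np.cos(a),np.sin(a)]; v=q@[-np.sin(a),np.cos(a)]
    print(ang,'far',np.percentile(u,99).round(1),'lat',np.percentile(v,[1,99]).round(1),end=' | ')
a=arc(440.4,-22.8,-14,[(147*np.radians(36),36),(147*np.radians(18),-18)],ds=7)
print([tuple(np.round(w[-1])) for w in a[::4]],a[-1])
with contextlib.redirect_stdout(io.StringIO()) as o: plan([w[:7] for w in a])
L=o.getvalue().split('\n'); print(L[:2]); print('\n'.join(l for l in L if '[' in l))
E
```

```text
-18 far 469.5 lat [ 69.5 158.6] | -17 far 471.2 lat [ 62.3 150.8] | -16 far 472.9 lat [ 55.1 143.4] | -15 far 474.3 lat [ 47.6 135.9] | -14 far 476.0 lat [ 40.  128.4] | -13 far 477.3 lat [ 32.3 120.8] | -12 far 478.6 lat [ 24.9 113.3] | -11 far 480.1 lat [ 17.2 106. ] | -10 far 481.5 lat [ 9.2 98.7] | [(np.float64(447.0), np.float64(-24.0)), (np.float64(476.0), np.float64(-27.0)), (np.float64(504.0), np.float64(-25.0)), (np.float64(531.0), np.float64(-16.0)), (np.float64(556.0), np.float64(-9.0))] (np.float64(519.49286969054), np.float64(-10.056421639573514), 7, 4.000000000000002, 8, 0.5, 1, (np.float64(575.85523853022), np.float64(-6.115180873030434)))
['seg step mm 11.7 deg 2.9', 'seg step mm 7.6 deg 2.8']
[[[0.5, -5.5, -2.6, 10.0, -0.007, -0.001, -0.05],
[0.5, -12.7, -4.8, 11.0, -0.014, -0.001, -0.098],
[0.5, -20.0, -6.6, 12.0, -0.02, -0.001, -0.145],
[0.5, -27.4, -8.1, 13.1, -0.027, -0.001, -0.193],
[0.5, -34.9, -9.2, 14.1, -0.034, -0.001, -0.241],
[0.5, -42.4, -10.0, 15.2, -0.04, -0.001, -0.289],
[0.5, -49.9, -10.4, 16.2, -0.047, -0.001, -0.337],
[0.5, -57.4, -10.4, 17.3, -0.054, -0.001, -0.385],
[0.5, -65.0, -10.1, 18.3, -0.06, -0.001, -0.433],
[0.5, -72.5, -9.3, 19.4, -0.067, -0.001, -0.48],
[0.5, -79.9, -8.3, 20.4, -0.074, -0.001, -0.528],
[0.5, -87.3, -6.8, 21.4, -0.081, -0.001, -0.576],
[0.5, -94.6, -5.0, 22.5, -0.087, -0.001, -0.624],
[0.5, -98.6, 0.8, 23.0, -0.081, -0.001, -0.58],
[0.5, -102.8, 6.5, 23.6, -0.075, -0.001, -0.535],
[0.5, -107.2, 12.0, 24.2, -0.069, -0.001, -0.491],
[0.5, -111.9, 17.2, 24.9, -0.062, -0.001, -0.446],
[0.5, -116.8, 22.3, 25.6, -0.056, -0.001, -0.402],
[0.5, -121.9, 27.1, 26.3, -0.05, -0.001, -0.357],
[0.5, -127.2, 31.7, 27.0, -0.044, -0.001, -0.313]]]
```

Emit:
arm_command(commands=[[[0.5,-5,-2.5,6,-0.007,0,-0.05],[0.5,-12,-5,9,-0.014,0,-0.1],[0.5,-19.5,-6.5,12,-0.02,0,-0.145],[0.5,-27,-8,13,-0.027,0,-0.193],[0.5,-34.5,-9,14,-0.034,0,-0.241],[0.5,-42,-10,15,-0.04,0,-0.289],[0.5,-49.5,-10.5,16,-0.047,0,-0.337],[0.5,-57,-10.5,17,-0.054,0,-0.385],[0.5,-64.5,-10,18,-0.06,0,-0.433],[0.5,-72,-9.5,19,-0.067,0,-0.48],[0.5,-79.5,-8.5,20,-0.074,0,-0.528],[0.5,-87,-7,21,-0.08,0,-0.576]]])

```text
t: 5.55
position: [0.47, -0.0383, 0.0068]
ee_rot: [0.067, -0.168, 0.983, 0.011]
ft_force: [-4.5, -1.2, 1.4]
finger_gap: 0.0427
gripper_force: 2.2
```

```bash
cat >> h.py <<'E'
def see(tag):
    p,d=grab('top',tag); W=world('top',d); s=sensors.get_state(); q=s['ee_rot']
    X=Ro.from_quat([q[1],q[2],q[3],q[0]]).as_matrix()[:,0]; phi=np.degrees(np.arctan2(-X[1],-X[0])); T=np.array(s['position'])*1000
    print('t',s['t'],'tcp',T.round(1),'phi',phi.round(1),'F',np.round(s['ft_force'],1))
    m=((W[...,2]>.038)&(W[...,2]<.062)&(p.min(2)>110)).astype(np.uint8)
    c=T[:2]+56*np.array([np.cos(np.radians(phi)),np.sin(np.radians(phi))])
    m&=(np.hypot(W[...,0]*1000-c[0],W[...,1]*1000-c[1])<70).astype(np.uint8)
    n,l,st,_=cv2.connectedComponentsWithStats(m,connectivity=4); k=1+np.argmax(st[1:,4]); Q=W[l==k][:,:2]*1000
    best=None
    for a in np.arange(phi-10,phi+10,.5):  # heading giving the sharpest far edge and sides
        r=np.radians(a); u=Q@[np.cos(r),np.sin(r)]; v=Q@[-np.sin(r),np.cos(r)]
        w=np.percentile(v,99.3)-np.percentile(v,.7)
        if best is None or w<best[0]: best=(w,a,np.percentile(u,99.3)+.7-45,(np.percentile(v,99.3)+np.percentile(v,.7))/2)
    w,a,u,v=best; r=np.radians(a); b=np.array([u*np.cos(r)-v*np.sin(r),u*np.sin(r)+v*np.cos(r)])
    e=b-T[:2]; f=np.radians(phi)
    print('box',b.round(1),'yaw',a.round(1),'width',w.round(1),'n',len(Q),'off',(e@[np.cos(f),np.sin(f)]).round(1),'lat of box rel tool',(e@[-np.sin(f),np.cos(f)]).round(1))
    t=np.radians(4.1); g=b-[687.4,1.9]; print('in bay frame',(g@[np.cos(t),np.sin(t)]).round(1),(g@[-np.sin(t),np.cos(t)]).round(1))
E
python3 -c "
from h import *
see('top4')"
```

```text
t 5.6 tcp [471.1 -38.1   7. ] phi 19.5 F [-2.6 -1.  -1. ]
box [521.6 -19.5] yaw 19.5 width 88.6 n 852 off 53.9 lat of box rel tool 0.7
in bay frame -166.9 -9.5
```

Run:
```python
from h import *
a=arc(521.6,-19.5,19.5,[(15.8,0),(147*np.radians(15.4),-15.4)],ds=5.5,off=54.2); print(a[-1][-1])
plan([w[:7] for w in a])
```

```text
(np.float64(575.0555884061692), np.float64(-6.16986084391135))
seg step mm 5.0 deg 0.1
seg step mm 5.3 deg 0.0
seg step mm 5.3 deg 0.0
seg step mm 6.0 deg 2.2
seg step mm 6.0 deg 2.2
seg step mm 6.0 deg 2.2
seg step mm 6.0 deg 2.2
seg step mm 6.0 deg 2.2
seg step mm 6.0 deg 2.2
seg step mm 6.0 deg 2.2
10
[[[0.5, -4.9, 0.7, 0.7, -0.001, -0.002, -0.0],
[0.5, -10.1, 0.7, 1.4, -0.001, -0.002, -0.0],
[0.5, -15.3, 0.7, 2.1, -0.001, -0.002, -0.0],
[0.5, -20.9, 2.7, 2.9, 0.004, -0.002, 0.038],
[0.5, -26.6, 4.4, 3.7, 0.009, -0.002, 0.076],
[0.5, -32.4, 6.0, 4.5, 0.015, -0.002, 0.114],
[0.5, -38.2, 7.3, 5.3, 0.02, -0.002, 0.152],
[0.5, -44.1, 8.4, 6.1, 0.025, -0.002, 0.19],
[0.5, -50.0, 9.2, 6.9, 0.03, -0.002, 0.228],
[0.5, -55.9, 9.9, 7.7, 0.036, -0.002, 0.266]]]
```

Emit:
arm_command(commands=[[[0.5,-5,0.5,0.7,0,0,0],[0.5,-10,0.5,1.4,0,0,0],[0.5,-15,0.5,2,0,0,0],[0.5,-21,2.5,3,0.004,0,0.038],[0.5,-26.5,4.5,3.7,0.01,0,0.076],[0.5,-32.5,6,4.5,0.015,0,0.114],[0.5,-38,7.5,5.3,0.02,0,0.152],[0.5,-44,8.5,6,0.025,0,0.19],[0.5,-50,9,7,0.03,0,0.228],[0.5,-56,10,7.7,0.036,0,0.266]]])

```text
t: 6.6
position: [0.5202, -0.0091, 0.007]
ee_rot: [0.069, -0.032, 0.997, 0.003]
ft_force: [-4.1, -0.6, -1.3]
finger_gap: 0.0429
gripper_force: 1.7
```

Run:
```python
from h import *
see('top5')
p=np.load('pics/top5.npz')['p']; g=p[95:215,250:400,::-1]; cv2.imwrite('pics/crop5.png',cv2.resize(g,None,fx=5,fy=5,interpolation=cv2.INTER_CUBIC))
```

```text
t 6.65 tcp [520.9  -8.7   7.1] phi 3.6 F [-2.1  1.2 -1.4]
box [574.4  -4.9] yaw 3.6 width 88.6 n 734 off 53.6 lat of box rel tool 0.4
in bay frame -113.2 1.3
```

View pics/crop5.png

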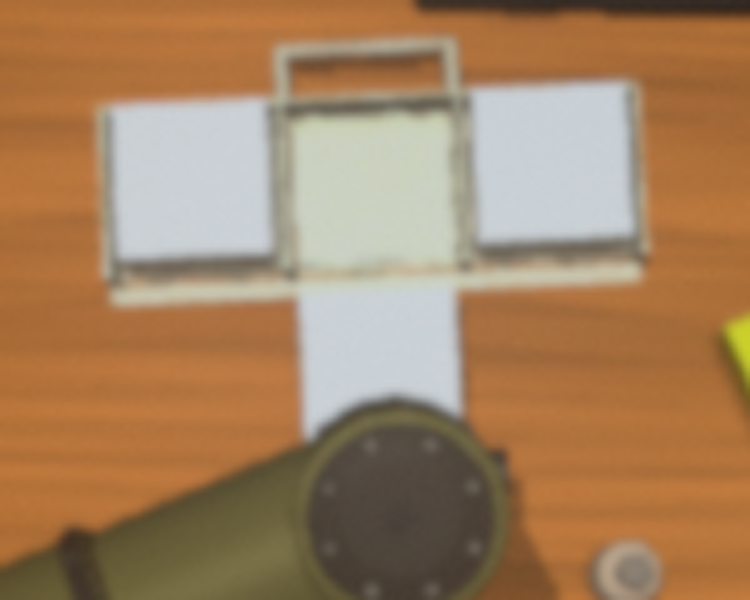

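The crop shows the box edges at columns 299 and 460. The bay's inner edges are at about 290 and 466, so the box is centred and parallel. I'll push straight in.

Run:
```python
from h import *
a=arc(574.4,-4.9,3.6,[(70,0.3)],ds=6,off=53.8,lat=-.4); print(a[-1][-1])
plan([w[:7] for w in a])
```

```text
(np.float64(644.2500453899646), np.float64(-0.3217861473401639))
seg step mm 5.6 deg 0.0
seg step mm 5.8 deg 0.0
seg step mm 5.8 deg 0.0
seg step mm 5.8 deg 0.0
seg step mm 5.8 deg 0.0
seg step mm 5.8 deg 0.0
seg step mm 5.8 deg 0.0
seg step mm 5.8 deg 0.0
seg step mm 5.8 deg 0.0
seg step mm 5.8 deg 0.0
seg step mm 5.8 deg 0.0
seg step mm 5.8 deg 0.0
12
[[[0.5, -5.6, 0.0, 0.8, 0.001, -0.0, 0.0],
[0.5, -11.3, 0.0, 1.6, 0.001, -0.0, -0.0],
[0.5, -17.1, -0.0, 2.5, 0.0, -0.0, -0.0],
[0.5, -22.9, -0.0, 3.3, 0.0, -0.0, -0.001],
[0.5, -28.7, -0.1, 4.1, 0.0, -0.0, -0.001],
[0.5, -34.4, -0.1, 4.9, 0.0, -0.0, -0.002],
[0.5, -40.2, -0.1, 5.7, 0.0, -0.0, -0.002],
[0.5, -46.0, -0.1, 6.5, 0.0, -0.0, -0.003],
[0.5, -51.8, -0.1, 7.3, 0.0, -0.0, -0.003],
[0.5, -57.6, -0.1, 8.1, 0.0, -0.0, -0.004],
[0.5, -63.3, -0.1, 8.9, -0.0, -0.0, -0.004],
[0.5, -69.1, -0.1, 9.7, -0.0, -0.0, -0.004]]]
```

Emit:
arm_command(commands=[[[0.5,-6,0,0.8,0,0,0],[0.5,-12,0,1.6,0,0,0],[0.5,-18,0,2.5,0,0,0],[0.5,-24,0,3.3,0,0,0],[0.5,-30,0,4.1,0,0,0],[0.5,-36,0,5,0,0,0],[0.5,-42,0,5.8,0,0,0],[0.5,-48,0,6.6,0,0,0],[0.5,-54,0,7.4,0,0,0],[0.5,-60,0,8.2,0,0,-0.002],[0.5,-65,0,9,0,0,-0.004],[0.5,-70,0,9.7,0,0,-0.006]]])

```text
t: 7.85
position: [0.5914, -0.0043, 0.0076]
ee_rot: [0.07, -0.037, 0.997, 0.002]
ft_force: [-3.7, -0.7, -0.8]
finger_gap: 0.0427
gripper_force: 1.9
```

Run:
```python
from h import *
see('top6')
```

```text
t 7.9 tcp [592.2  -4.2   7.7] phi 4.3 F [-2.4 -0.8 -2.3]
box [6.463e+02 5.000e-01] yaw 4.3 width 88.6 n 565 off 54.3 lat of box rel tool 0.6
in bay frame -41.1 1.5
```

Emit:
arm_command(commands=[[[0.5,-5,0,0.7,0,0,0],[0.5,-10,0,1.4,0,0,0],[0.5,-15,0,2.1,0,0,0],[0.5,-20,0,2.8,0,0,0],[0.5,-24,0,3.4,0,0,0],[0.5,-27,0,3.8,0,0,0],[0.5,-30,0,4.2,0,0,0],[0.5,-32,0,4.5,0,0,0],[0.5,-34,0,4.8,0,0,0],[0.5,-35,0,4.9,0,0,0],[0.5,-36,0,5,0,0,0]]])

```text
t: 9.0
position: [0.6273, -0.0016, 0.0076]
ee_rot: [0.07, -0.037, 0.997, 0.002]
ft_force: [-5.5, -1.1, 0.9]
finger_gap: 0.0428
gripper_force: 2.3
```

Run:
```python
from h import *
see('top7')
```

```text
t 9.05 tcp [627.4  -1.6   7.6] phi 4.3 F [-5.1 -0.3  1. ]
box [682.4   2.5] yaw 6.3 width 88.2 n 435 off 55.1 lat of box rel tool -0.0
in bay frame -4.9 0.9
```

Still free sliding at about 5 N. Creep the last millimetres and watch the force.

Emit:
arm_command(commands=[[[0.5,-0.7,0,0.1,0,0,0],[0.5,-1.4,0,0.2,0,0,0],[0.5,-2.1,0,0.3,0,0,0],[0.5,-2.8,0,0.4,0,0,0],[0.5,-3.5,0,0.5,0,0,0]]])

```text
t: 9.55
position: [0.6308, -0.0013, 0.0075]
ee_rot: [0.07, -0.037, 0.997, 0.002]
ft_force: [-4.1, -1.0, 0.9]
finger_gap: 0.043
gripper_force: 2.4
```

Emit:
arm_command(commands=[[[0.5,-0.5,0,0.1,0,0,0],[0.5,-1,0,0.15,0,0,0],[0.5,-1.5,0,0.2,0,0,0]]])

```text
t: 9.85
position: [0.6323, -0.0012, 0.0076]
ee_rot: [0.07, -0.037, 0.997, 0.002]
ft_force: [-5.0, -0.7, 1.0]
finger_gap: 0.0424
gripper_force: 2.4
```

Emit:
arm_command(commands=[[[0.5,-0.5,0,0.1,0,0,0],[0.5,-1,0,0.15,0,0,0],[0.5,-1.4,0,0.2,0,0,0]]])

```text
t: 10.15
position: [0.6338, -0.0011, 0.0076]
ee_rot: [0.07, -0.037, 0.997, 0.002]
ft_force: [-4.7, -0.9, 1.2]
finger_gap: 0.0428
gripper_force: 2.5
```

Emit:
arm_command(commands=[[[0.5,-0.5,0,0.1,0,0,0],[0.5,-1,0,0.15,0,0,0]]])

```text
t: 10.35
position: [0.6339, -0.0011, 0.0075]
ee_rot: [0.069, -0.037, 0.997, 0.002]
ft_force: [-11.5, -0.1, 4.6]
finger_gap: 0.0426
gripper_force: 5.2
```

Run:
```python
from h import *
see('top8')
```

```text
t 10.4 tcp [633.9  -1.2   7.5] phi 4.2 F [-9.4  0.2  3.7]
box [689.2   3.4] yaw 4.7 width 88.9 n 403 off 55.5 lat of box rel tool 0.4
in bay frame 1.9 1.3
```

The force rose to 11.5 N and the advance stopped, so the box is on the back stop. Now I'll back off and look.

Emit:
arm_command(commands=[[[0.5,2,0,-0.3,0,0,0],[0.5,8,0,-1.5,0,0,0],[0.5,20,0,-4,0,0,0],[0.5,35,0,-10,0,0,0],[0.5,50,0,-40,0,0,0],[0.5,70,0,-80,0,0,0],[0.5,100,0,-110,0,0,0],[0.5,130,0,-120,0,0,0],[0.5,170,0,-120,0,0,0],[0.5,200,0,-120,0,0,0],[0.5,200,0,-120,0,0,0]]])

```text
t: 11.5
position: [0.4194, -0.0167, 0.0994]
ee_rot: [0.072, -0.037, 0.997, 0.004]
ft_force: [0.9, -0.2, -0.3]
finger_gap: 0.0427
gripper_force: 0.0
```

Run:
```python
from h import *
s=sensors.get_state(); print(s['t'],np.round(s['position'],3),np.round(s['ft_force'],1))
p,d=grab('top','top9'); W=world('top',d); q0,_=grab('scene','scene9')
for n,u,v,r in [('L',246,227,26),('R',421,215,26),('yel',415,168,26),('grn',419,270,24)]:
    m=np.zeros((400,640),bool); m[v-r:v+r,u-r:u+r]=1; m&=(W[...,2]>.035)&(W[...,2]<.065); print(n,m.sum(),(W[m][:,:2].mean(0)*1000).round(1))
for n,u,v,r in [('amber',282,216,12),('drop',376,210,10),('i1',287,245,9),('i2',373,239,9)]:
    m=np.zeros((400,640),bool); m[v-r:v+r,u-r:u+r]=1; m&=(W[...,2]>.03); print(n,m.sum(),(W[m][:,:2].mean(0)*1000).round(1))
a=cv2.resize(p[95:215,250:400,::-1],None,fx=5,fy=5,interpolation=cv2.INTER_CUBIC); cv2.imwrite('pics/c9.png',a)
```

```text
11.5 [ 0.419 -0.017  0.099] [ 0.9 -0.2 -0.3]
L 1020 [402.6 219.4]
R 1025 [ 440.4 -279.1]
yel 1007 [ 579.5 -261.2]
grn 1046 [ 289.4 -273.5]
amber 183 [434.8 116.1]
drop 142 [ 456.5 -142.3]
i1 226 [359.1  78.6]
i2 100 [ 374.6 -139.9]
```

View pics/c9.png

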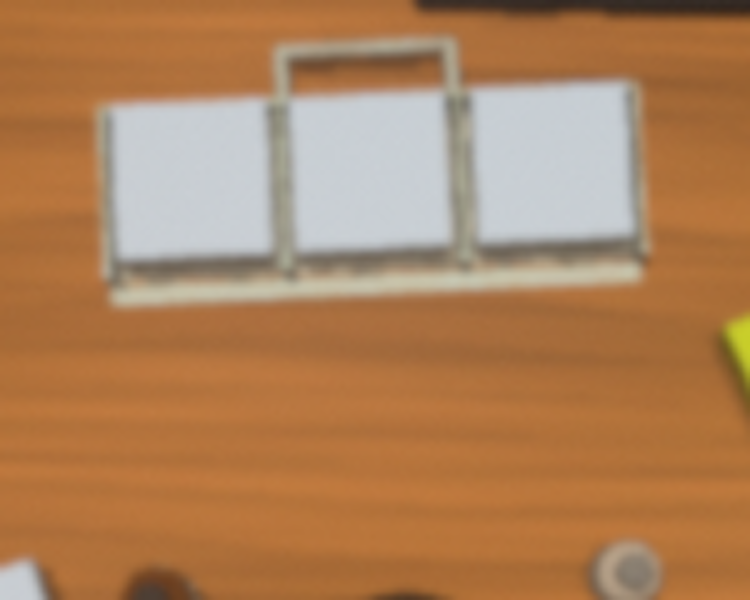

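View pics/scene9.png

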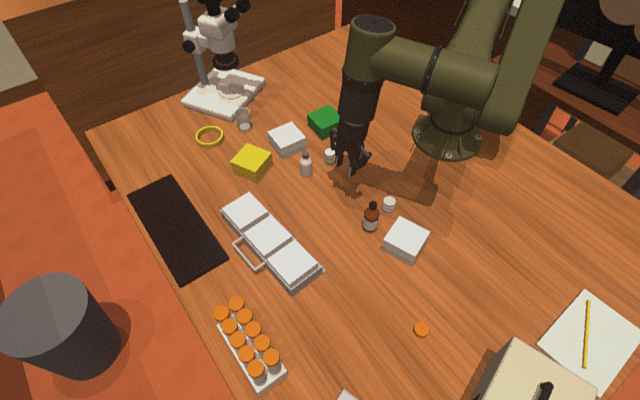

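The loaded box sits flush with its stored neighbours in the tray: crop (370,175), between the dividers at 285 and 460, with its back edge at the stop. The scene view shows everything else standing where it was. Left box, look-alikes and bottles are in place, and the right box moved only about 9 mm. The arm touches nothing, so I'll hand in.

```bash
python3 -c "
from rig import order
print(order.sign_off())"
```

```text
the job is handed in; nothing more can be done
None
```

The full box was the middle of the three: it took about 5 N to slide, against under 1 N for the right one (the left was never nudged). It is now home against the back stop of the tray's middle bay, and the job is handed in; the right-hand empty box moved about 9 mm from the nudge and I saw nothing else disturbed.

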